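# Bolt the tea tin in its stand and draw off its deep lid

## Task

The tea tin on the sloping stand needs refilling: slide the stand's bolt fully home over the tin's foot so the base is held down, then draw the tight lid off along the tin's own axis, keeping the tin in its stand and the bolt home. Set the lid down gently, open side down, in the middle of the round cork mat, let go, and leave everything else on the counter as it is.

Things in the scene. Friction and masses are not known exactly. Their poses are not given: they have to be found in the camera images.
- stand: fixed wooden stand 186 mm long, 140 mm wide, its deck sloping 30 degrees: it rises along the stand's +x (away from the robot). Origin on the counter 100 mm below the middle of the tin's seat, z up. A low dark steel cradle keeps the tin's foot from sliding but does not hold it down: until the bolt covers the foot's front edge, the tin lifts out with its lid.
- bolt (a joint): steel bolt plate 87 x 48 mm that slides up the deck to the tin between two dark rails 18 mm high. In m: 0 = drawn fully back, 0.037 = fully home (hard stop), its tip 12 mm over the front edge of the tin's foot. It starts between 0 and 0.010, clear of the foot, and stays where it is left; sliding takes about 3 N. As the value grows it moves along tin's +x (up the slope).
- bolt_knob (a point): point on the axis of the bolt's red knob (upright cylinder 18 mm across, 37 mm tall, square to the sloping deck), 25 mm above the bolt plate, 12 mm below the knob's top. With the bolt home it is 100 mm down the slope from the tin's axis. The tin leans over it: tilt the hand like the tin.
- tin: open aluminium box 48 (x) x 92 (y) x 118 mm high, about 0.3 kg, on a dark foot plate 76 x 110 x 8 mm. Origin: middle of the foot's underside; z along its axis to the mouth, leaning 30 degrees from vertical to the stand's low end; x up the slope, y across. Play in its seat: 2 mm. Sprung strips in its +y/-y faces grip the lid with more friction than the tin weighs for the first 54 mm of draw.
- lid: green lid 56 (x) x 100 (y) x 70 mm high, wall 2.5 mm, 0.09 kg, open below. Origin: middle of its open lower rim, z to its closed top, axes as the tin's while on. It starts 51 mm up the tin's axis, covering 67 mm of the tin; drawn 67 mm along that axis it is free; the draw takes 5 to 12 N. Only its x faces (+/-28 mm) fit between fingers, so the hand points along the tin's tilted axis.
- mat: fixed round cork mat, 190 mm across, 6 mm thick, on the counter to the left or right of the stand; origin in the middle of its underside
- bowl: bystander: round glass bowl, 150 mm across, 70 mm high, on the other side of the stand from the mat; origin in the middle of its underside
- sugar_pot: bystander: navy lidded sugar pot, 92 mm across, 109 mm high; origin in the middle of its underside
- tablespoon: bystander: steel tablespoon, 200 mm long, lying flat; origin at its middle
- scraper: bystander: silicone-tipped scraper with wooden handle, 240 mm long, lying flat; origin at its middle
- mug: bystander: white mug, 82 mm across, 95 mm high; origin in the middle of its underside
Things that resemble listed ones, but are neither listed nor needed, are in the scene too. Leave any yellow look-alike of the tin alone.

How it is judged:
On the way, in this order (a step that is already met when the one before it is completed fails the run):
1. the bolt is home over the tin's foot while the lid is still fully on (value of joint bolt above 0.032 m and z of lid in the frame of tin below 0.057 m), for 0.2 s.
2. the lid is drawn clear of the tin, which is still in its stand under the bolt (z of lid in the frame of tin above 0.121 m and value of joint bolt above 0.032 m and distance of tin from where it was at the start of the episode below 0.008 m), for 0.1 s.
At the end, for the whole second after the job is handed in: The lid stands open side down on the cork mat (within 0.06 rad of upright, its middle within 40 mm of the mat's), at rest and released; the bolt is home (joint above 0.032) and the tin is seated in its stand, within 8 mm of where it started (horizontal distance between lid and mat below 0.04 m and angle between lid's own z axis and vertical below 0.06 rad and height (world z) of lid between 0.003 and 0.01 m and linear speed of lid below 0.02 m/s and value of joint bolt above 0.032 m and distance of tin from where it was at the start of the episode below 0.008 m and contact force between lid and the fingers below 0.1 N); the robot touches nothing.
It fails at once if the tin is pulled up out of its seat (distance of tin from where it was at the start of the episode above 0.015 m).
It fails at once if the lid is dropped or thrown (contact force between lid and the fingers below 0.05 N and linear speed of lid above 0.5 m/s).
It fails at once if a bystander is pushed aside (distance of any of bowl, sugar_pot, tablespoon, scraper, mug from where it was at the start of the episode above 0.03 m).
It fails at once if a bystander is tipped over (angle between any of bowl, sugar_pot, mug's own z axis and vertical above 0.5 rad).
It also fails if it takes over 53 s, if anything falls off the work surface, if the arm or the gripper's body presses on something with over 40 N, if the wrist force passes 120 N, or if a joint passes its speed limit or range.

## Robot

A 7-joint arm with a two-finger parallel gripper is mounted at the origin on the work surface. World frame = base frame: x ahead of the robot, y to its left, z up, the work surface at z = 0. Lengths are in m, angles in rad, forces in N, time in s.
With the tool pointing down it reaches from about 0.4 to 0.85 m from the base axis. Payload 10.4 kg.
Tool frame: the origin (TCP) lies midway between the tips of the shut fingers; the grasp point (between the pads) lies 19 mm behind it (r.grasp_offset is the distance from the TCP to the grasp point, in m); z points along the fingers, y is the line along which they close (so a half turn about z gives the same grasp; the last joint's range is limited). The gripper opens to 87 mm and grips with 3 to 60 N. Pads are 19 mm wide; open, the fingers measure 117 mm over their backs; the gripper's body (75 mm by 190 mm) begins 51 mm behind the grasp point.
Start: joints at [1.162, 0.332, -0.065, 1.46, 0.022, 1.35, -0.088], TCP at [0.235, -0.579, 0.223] pointing down, gripper open.
Joint ranges: [-2.6, 2.6], [-0.5, 2.12], [-1.47, 1.34], [0.16, 2.42], [-1.27, 4.41], [0.06, 2.06], [-2.6, 2.6]. Speed limits (rad/s): [2.22, 2.22, 2.79, 2.79, 3.14, 3.14, 3.14].

## Interface

Orientations are given as a unit quaternion [x, y, z, w].
In Python, from bench import r gives the robot as it stands.
- The arm moves only by the tool drive_tool, never from a script. Its argument "moves" is a list that holds one entry, the list of rows, each a list of 7 numbers: the shift along the tool's x, y, z in m, then the turn, a rotation vector about the tool's x, y, z in rad, then the opening, from 0 (shut) to 1 (fully open). In form: [[[tx, ty, tz, ax, ay, az, jaw], ...]]. A call has 1 to 10 rows; each row shifts and turns the commanded pose from where the row before left it, along the tool's axes as they then stand; what a row does not reach is not made up. A row lasts 1/10 s, in which the tool goes at most 50 mm and 8.59 degrees, less where a joint would pass 70% of its speed; a pose out of reach is approached as far as the arm can. A call is refused whole if a number of a shift passes 0.05 or a number of a turn 0.15, either way. A call with a gripper value outside its range is refused whole. The fingers move at their own pace and stop on an object; "squeeze" is the grip in N (left out, the last holds). Time passes only in rows, so rows that do not move let the fingers close. It gives the time, the measured TCP pose, the force, the opening and the grip force at its end, in the units of the state.
- r.read_state(): the state, without advancing time (a new reading comes with each control period).
- r.camera(name): name is "scene" or "top" or "wrist"; returns the picture (420x560x3 uint8, red, green, blue); there is no depth.
- r.camera_info(name): a dict with "mtx" (3x3 intrinsics, pixels), "k1" (the pictures are not rectified: a ray, as slopes to the right and down, at radius r is drawn at 1 + k1 r^2 times it, then the intrinsics apply), "rvec" (rotation vector, rad) and "tvec" (3), from world to camera coordinates, as OpenCV has them; the wrist camera has in their place "T_tool_cam" (4x4, takes a point from camera to tool coordinates, whose origin is the TCP and whose axes are the flange's). Camera axes: x right, y down, z forward; pixel columns grow to the right and rows downward; lengths in m; the calibration is good to about 2 mm. A picture is of the moment at which its call begins: read the wrist's pose just before it. camera_info takes no time and is no camera call.
- r.close_job(): hands the job in; it is judged then, once.
Trained networks look in the newest picture that a camera, given by its name, has taken for a name from the list of things; names that differ only in an ending like _2 or _b are one class to them, and where a whole thing is asked for, a point or a joint stands for the part that bears it (a point fixed in the world has none). Each returns a list of dicts, best first, with "conf" (0 to 1); they miss things now and then, are a little off and sometimes report something else, mostly with a low value. They report only what shows in the picture. A call takes as long as a camera call. They do not tell look-alikes from the thing itself.
- r.find_in(camera, query): "bbox" ([left, top, right, bottom] in pixels, round what is visible of it).
- r.place_of(camera, query): "at" ([column, row] in pixels: a listed point, or the origin of a listed thing).
The state is a dict: "time": time; "joint_positions": joint angles; "joint_vel": joint speeds; "joint_torque": joint torques, N m; "ee_pos": TCP position; "eef_rot": TCP orientation; "ft_force": force on the tool from outside, world axes, zero at the start; "torque": the same for the moment, N m; "width": finger opening in m; "grip_force": force on a finger pad.
Only numpy, scipy, OpenCV 4.12 (cv2) and the standard library are available. Lean on these libraries where they do the work, as an engineer would, in place of code of your own. Each camera call takes 0.05 s, during which the arm holds its last target. There are 200 camera calls.

## Working session

There is one attempt and no reset: what is moved stays moved. The work goes in short steps, Python scripts to look and compute and a tool call to move; the robot and the scene stay as the last step left them, time stands still between calls to the robot, and variables do not carry over. Pictures are saved under pics/ and viewed, at most 10 in all, crops included, and the job is handed in when it is done.

Besides the shell and the picture viewer there is one more tool, called after "Request:" in YAML: its name, and indented under it one key for each argument. drive_tool: Moves the arm, as the interface text tells. Its arguments: {"type":"object","properties":{"moves":{"type":"array"},"squeeze":{"type":"number"}},"required":["moves"]}

```bash
mkdir -p pics; ls
python3 - <<'E'
from bench import r
import cv2
import numpy as np
s=r.read_state();print(s)
for c in("scene","top"):
    im=r.camera(c);cv2.imwrite(f"pics/{c}0.png",im[:,:,::-1])
    print(r.camera_info(c))
    for q in("stand","bolt","bolt_knob","tin","lid","mat","bowl","sugar_pot","mug"):
        print(c,q,[(np.round(d["at"]).tolist(),round(d["conf"],2)) for d in r.place_of(c,q)][:3])
print(r.camera_info("wrist"))
a=cv2.imread("pics/scene0.png")
E
```

```text
pics
{'time': 0.0, 'joint_positions': array([ 1.16239786,  0.3328695 , -0.06469625,  1.46094587,  0.02160018,
        1.3498845 , -0.08853402]), 'joint_vel': array([-0.00090848, -0.00024426,  0.00064214, -0.00110396, -0.00093551,
        0.00173688, -0.00033341]), 'joint_torque': array([-3.78062359e-04, -6.23249030e+01,  2.44733569e-02, -3.89904857e+01,
       -6.12935191e-02,  3.96153820e-02,  1.65271322e-04]), 'ee_pos': array([ 0.23503459, -0.57870779,  0.22175323]), 'eef_rot': array([ 9.81453894e-01,  1.91697039e-01, -1.67884326e-04, -6.85616916e-04]), 'ft_force': array([-0.91147747,  0.80616974, -0.31715549]), 'torque': array([-0.04047727,  0.00669504,  0.02691355]), 'grip_force': 0.0, 'width': 0.08685285544611586}
{'mtx': array([[384.73761123,   0.        , 277.46267496],
       [  0.        , 384.73761123, 208.17644636],
       [  0.        ,   0.        ,   1.        ]]), 'k1': -0.05443131065567312, 'rvec': array([ 2.26900077,  1.29112866, -0.36241512]), 'tvec': array([-0.25964158, -0.43300018,  1.61907213])}
scene stand [([290.0, 219.0], 0.91)]Traceback (most recent call last):
  File "<stdin>", line 9, in <module>
ValueError: it knows: bolt_knob, bowl, lid, mat, mug, scraper, stand, sugar_pot, tablespoon, tin
```

```bash
cat > h.py <<'E'
import numpy as np, cv2
from bench import r
from scipy.spatial.transform import Rotation as R
from scipy.optimize import least_squares
def proj(c,P):
    i=r.camera_info(c)
    if c=="wrist":
        s=r.read_state();T=np.eye(4);T[:3,:3]=R.from_quat(s["eef_rot"]).as_matrix();T[:3,3]=s["ee_pos"]
        W=np.linalg.inv(T@i["T_tool_cam"]);Rm,t=W[:3,:3],W[:3,3]
    else: Rm,t=R.from_rotvec(i["rvec"]).as_matrix(),i["tvec"]
    d=np.array([i["k1"],0,0,0.])
    return cv2.projectPoints(np.atleast_2d(P).astype(float),cv2.Rodrigues(Rm)[0],t,i["mtx"],d)[0][:,0]
def tri(obs):  # [(cam,px)]
    f=lambda p:np.concatenate([proj(c,p)[0]-u for c,u in obs])
    o=least_squares(f,[.6,0,.1]);return o.x,np.abs(o.fun).max()
E
python3 - <<'E'
from h import *
A={}
for c in("scene","top"):
    im=r.camera(c);cv2.imwrite(f"pics/{c}0.png",im[:,:,::-1])
    for q in("stand","bolt_knob","tin","lid","mat","bowl","sugar_pot","mug","tablespoon","scraper"):
        L=[(np.round(d["at"],1).tolist(),round(d["conf"],2)) for d in r.place_of(c,q)][:3]
        A[c,q]=L; print(c,q,L)
for q in sorted({k[1] for k in A}):
    for a,ca in A["scene",q]:
        for b,cb in A["top",q]:
            if min(ca,cb)>.4: 
                x,e=tri([("scene",a),("top",b)]);print(q,a,b,x.round(3),round(e,1))
print(r.camera_info("wrist"))
a=[cv2.imread(f"pics/{c}0.png") for c in("scene","top")]
cv2.imwrite("pics/s0.png",cv2.resize(a[0],(784,588)));cv2.imwrite("pics/t0.png",cv2.resize(a[1],(784,588)))
E
```

```text
scene stand [([287.5, 219.8], 0.65), ([355.6, 219.5], 0.18)]
scene bolt_knob []
scene tin [([325.3, 257.4], 0.71), ([285.8, 203.3], 0.66), ([357.9, 218.6], 0.42)]
scene lid [([283.5, 186.4], 0.76)]
scene mat [([197.3, 206.3], 0.9)]
scene bowl [([340.6, 153.8], 0.76)]
scene sugar_pot [([250.7, 279.1], 0.72)]
scene mug [([191.5, 272.3], 0.96), ([284.3, 216.2], 0.64)]
scene tablespoon [([358.6, 216.2], 0.73)]
scene scraper [([143.4, 241.0], 0.91)]
top stand []
top bolt_knob [([260.2, 256.8], 0.83)]
top tin [([262.8, 151.8], 0.79), ([262.5, 213.0], 0.6), ([327.0, 182.8], 0.17)]
top lid [([262.9, 221.4], 0.72)]
top mat [([344.7, 273.4], 0.82)]
top bowl [([161.9, 256.2], 0.73)]
top sugar_pot [([331.0, 180.5], 0.58)]
top mug [([381.3, 213.3], 0.67), ([261.1, 221.9], 0.29)]
top tablespoon [([206.9, 179.4], 0.7)]
top scraper [([411.4, 267.1], 0.82), ([164.3, 255.1], 0.73)]
bowl [340.6, 153.8] [161.9, 256.2] [0.492 0.296 0.012] 1.5
lid [283.5, 186.4] [262.9, 221.4] [ 0.593 -0.031  0.145] 0.7
mat [197.3, 206.3] [344.7, 273.4] [ 0.445 -0.283  0.029] 0.1
mug [191.5, 272.3] [381.3, 213.3] [ 0.641 
[... 558 characters left out ...]
13.0] [ 0.623 -0.031  0.088] 2.5
tin [357.9, 218.6] [262.8, 151.8] [0.813 0.016 0.208] 17.8
tin [357.9, 218.6] [262.5, 213.0] [ 0.695  0.077 -0.026] 33.7
{'mtx': array([[296.0520417 ,   0.        , 278.90388197],
       [  0.        , 296.0520417 , 210.06217409],
       [  0.        ,   0.        ,   1.        ]]), 'k1': -0.02214131552484189, 'T_tool_cam': array([[-2.41568994e-04, -9.65244195e-01, -2.61349545e-01,
         7.16043702e-02],
       [ 9.99999726e-01, -5.04028336e-05, -7.38160399e-04,
         8.22670956e-04],
       [ 6.99332283e-04, -2.61349652e-01,  9.65243943e-01,
        -1.62805627e-01],
       [ 0.00000000e+00,  0.00000000e+00,  0.00000000e+00,
         1.00000000e+00]])}
```

View pics/s0.png

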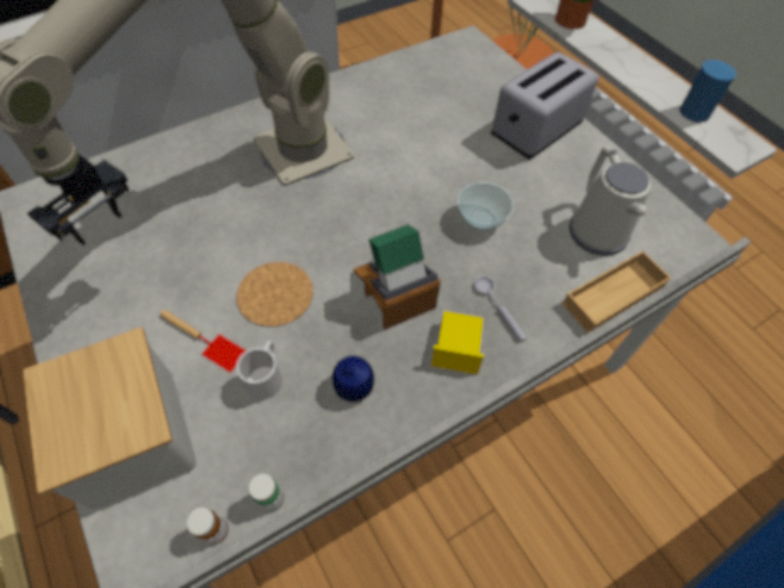

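View pics/t0.png

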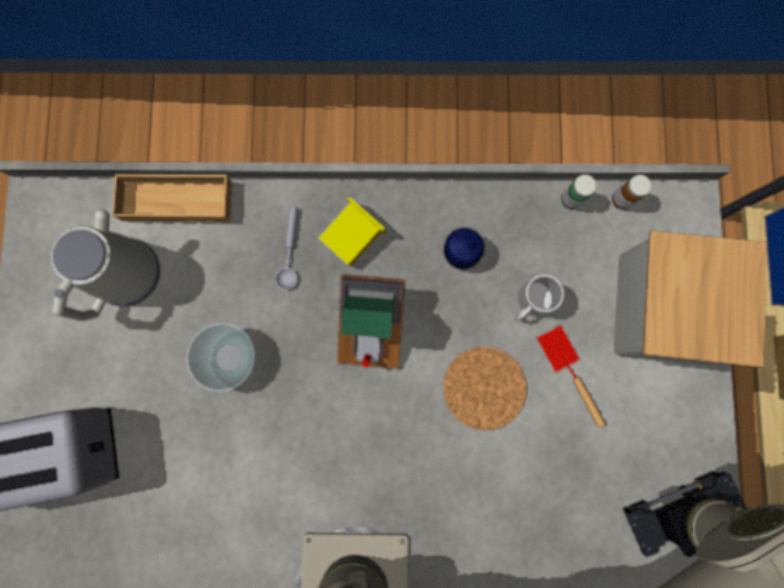

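The scene view shows the green lid on its tin at about (397,250). The mat is at (275,292), the bowl at (485,207), and the yellow look-alike at (460,342). In the top view the red knob is at (367,360), facing the robot, and the mat is on the robot's right. I'll move up and across towards the stand.

Request:
drive_tool:
  moves:
    - [[0, 0, -0.045, 0, 0, 0, 0.6], [0, 0, -0.045, 0, 0, 0, 0.6], [0.01, -0.01, -0.04, 0, 0, 0, 0.6], [0.03, -0.037, 0, 0, 0, -0.14, 0.6], [0.025, -0.041, 0, 0, 0, -0.14, 0.6], [0.019, -0.044, 0, 0, 0, -0.14, 0.6], [0.012, -0.046, 0, 0, 0, -0.14, 0.6], [0.006, -0.047, 0, 0, 0, -0.14, 0.6], [-0.001, -0.048, 0, 0, 0, -0.14, 0.6], [-0.008, -0.047, 0, 0, 0, -0.14, 0.6]]

```text
time: 2.2
ee_pos: [0.0938, -0.3217, 0.3529]
eef_rot: [0.774, 0.633, -0.0, 0.001]
ft_force: [-1.4, -1.5, 0.9]
width: 0.052
grip_force: 0.0
```

```bash
cat >> h.py <<'E'
def pose():
    s=r.read_state();return s["ee_pos"],R.from_quat(s["eef_rot"])
def tinR(yaw): return R.from_euler('z',yaw)*R.from_euler('y',-np.pi/6)
def delta(p,Rt):
    p0,R0=pose();print("now",p0.round(4),"x-axis",R0.as_matrix()[:,0].round(3),"z",R0.as_matrix()[:,2].round(3))
    print("shift tool",R0.inv().apply(p-p0).round(4),"world",(p-p0).round(4),"turn tool",(R0.inv()*Rt).as_rotvec().round(4), "shift in target frame",Rt.inv().apply(p-p0).round(4))
def knobR(yaw): return tinR(yaw)*R.from_matrix(np.array([[-1,0,0],[0,1,0],[0,0,-1.]]))
E
python3 - <<'E'
from h import *
delta(np.array([.4,-.03,.33]),knobR(0)); print(r.read_state()["joint_positions"].round(2))
E
```

```text
now [ 0.0938 -0.3217  0.3529] x-axis [ 0.198  0.98  -0.001] z [ 0.001 -0.002 -1.   ]
shift tool [0.3465 0.2425 0.0227] world [ 0.3062  0.2917 -0.0229] turn tool [-0.4624 -0.3763 -1.7241] shift in target frame [-0.2537  0.2917  0.173 ]
[ 1.16 -0.36 -0.    1.88 -0.    1.62  0.95]
```

Request:
drive_tool:
  moves:
    - [[0.0385, 0.027, 0, 0, 0, 0, 0.6], [0.0385, 0.027, 0, 0, 0, 0, 0.6], [0.0385, 0.027, 0, 0, 0, 0, 0.6], [0.0385, 0.027, 0, 0, 0, 0, 0.6], [0.0385, 0.027, 0, 0, 0, 0, 0.6], [0.0385, 0.027, 0, 0, 0, 0, 0.6], [0.0385, 0.027, 0, 0, 0, 0, 0.6], [0.0385, 0.027, 0, 0, 0, 0, 0.6], [0.0385, 0.027, 0, 0, 0, 0, 0.6], [0, 0, 0, 0, 0, -0.14, 0.6]]

```text
time: 3.2
ee_pos: [0.4063, -0.0289, 0.3527]
eef_rot: [0.729, 0.684, 0.001, 0.0]
ft_force: [-0.5, 0.2, -0.0]
width: 0.0522
grip_force: 0.0
```

Request:
drive_tool:
  moves:
    - [[0, 0, 0, 0, 0, -0.148, 0.6], [0, 0, 0, 0, 0, -0.148, 0.6], [0, 0, 0, 0, 0, -0.148, 0.6], [0, 0, 0, 0, 0, -0.148, 0.6], [0, 0, 0, 0, 0, -0.148, 0.6], [0, 0, 0, 0, 0, -0.148, 0.6], [0, 0, 0, 0, 0, -0.148, 0.6], [0, 0, 0, 0, 0, -0.148, 0.6], [0, 0, 0, 0, 0, -0.148, 0.6], [0, 0, 0, 0, 0, -0.148, 0.6]]

```text
time: 4.2
ee_pos: [0.4037, -0.0343, 0.3527]
eef_rot: [0.076, 0.997, -0.0, 0.0]
ft_force: [0.5, 0.2, -0.3]
width: 0.0522
grip_force: 0.0
```

Run:
```python
from h import *
delta(np.array([.4,-.03,.25]),knobR(0)); print(r.read_state()["joint_positions"].round(2))
im=r.camera("wrist")
for q in("bolt_knob","lid","tin","stand","mat"): print(q,r.place_of("wrist",q)[:2])
print([proj("wrist",p).round() for p in([.481,-.031,.064],[.593,-.031,.145])])
cv2.imwrite("pics/w1.png",im[:,:,::-1])
```

```text
now [ 0.4037 -0.0343  0.3527] x-axis [-0.989  0.151 -0.   ] z [ 0. -0. -1.]
shift tool [0.0043 0.0037 0.1026] world [-0.0037  0.0043 -0.1027] turn tool [-0.0401 -0.5223 -0.148 ] shift in target frame [0.0545 0.0043 0.0871]
[ 0.74 -0.2  -0.64  1.72 -0.12  1.58  1.53]
bolt_knob [{'at': [294.5, 231.6], 'conf': 0.78}]
lid [{'at': [302.2, 320.4], 'conf': 0.93}]
tin []
stand []
mat [{'at': [140.8, 210.1], 'conf': 0.58}]
[array([[289., 225.]]), array([[303., 315.]])]
```

View pics/w1.png

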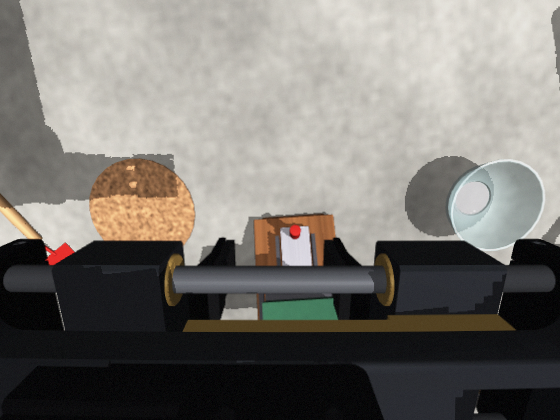

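The wrist view shows the knob at (295,231) on the steel bolt, the green lid edge at (300,310), and the mat at left. The prediction fits within about 6 px. I'll refine the stand pose by fitting the lid's silhouette in the first pictures, and find the knob and mat.

```bash
cat > fit.py <<'E'
from h import *
from scipy.optimize import minimize
S=4
def green(f):
    b,g,rr=[x.astype(int) for x in cv2.split(cv2.imread(f))]
    m=((g>rr*1.4)&(g>b*1.15)&(g>40)).astype(np.uint8)
    n,l,s,c=cv2.connectedComponentsWithStats(m);k=1+np.argmax(s[1:,4]);return (l==k).astype(np.uint8),s[k]
M={}
for c in("scene","top"):
    m,s=green(f"pics/{c}0.png");print(c,s)
    M[c]=cv2.resize(m.astype(np.float32),None,fx=S,fy=S,interpolation=cv2.INTER_LINEAR)
B=np.array([[x,y,z] for x in(-.028,.028) for y in(-.05,.05) for z in(.051,.121)])
def cost(v):
    w=tinR(v[2]).apply(B)+[v[0],v[1],.1];e=0
    for c in M:
        h=cv2.convexHull(((proj(c,w)+.5)*S*16-8).astype(np.int32));a=np.zeros_like(M[c]);cv2.fillConvexPoly(a,h,1.,shift=4)
        e+=1-np.minimum(a,M[c]).sum()/np.maximum(a,M[c]).sum()
    return e
best=min((minimize(cost,[.6185,-.031,y],method="Nelder-Mead",options=dict(initial_simplex=[[.6185,-.031,y],[.63,-.031,y],[.6185,-.02,y],[.6185,-.031,y+.1]],xatol=1e-4)) for y in(-.1,0,.1)),key=lambda o:o.fun)
print(best.x.round(4),best.fun)
x,y,yaw=best.x;Rt=tinR(yaw);O=np.array([x,y,.1])
# knob in wrist: solve q,y0 along the tin frame
for cam,px in(("wrist",(294.5,231.6)),("top",(260.2,256.8))):
    for h in(.033,.037,.041):
        o=least_squares(lambda k:(proj(cam,Rt.apply([k[0],k[1],h])+O)[0]-px),[-.13,0]);print(cam,h,o.x.round(4))
# mat: orange mask in top
def mat(f,c):
    im=cv2.cvtColor(cv2.imread(f),cv2.COLOR_BGR2HSV);m=cv2.inRange(im,(5,90,90),(22,255,255))
    u=r_[c];w=np.zeros_like(m);cv2.circle(w,u,45,255,-1);m&=w
    n,l,s,cc=cv2.connectedComponentsWithStats(m);k=1+np.argmax(s[1:,4]);print(c,s[k]);
    cn=max(cv2.findContours((l==k).astype(np.uint8),0,1)[0],key=cv2.contourArea);e=cv2.fitEllipse(cv2.convexHull(cn));print(e)
    o=least_squares(lambda k:(proj(c,[k[0],k[1],.006])[0]-e[0]),[.45,-.28]);print("mat",o.x.round(4))
r_={"top":(345,273),"scene":(197,207)}
mat("pics/top0.png","top");mat("pics/scene0.png","scene")
E
python3 fit.py
```

```text
scene [265 161  37  34 841]
top [244 212  37  30 937]
[ 0.6219 -0.0337 -0.0879] 0.2526050806045532
wrist 0.033 [-0.1293 -0.0016]
wrist 0.037 [-0.1285 -0.0017]
wrist 0.041 [-0.1278 -0.0018]
top 0.033 [-0.1302  0.0038]
top 0.037 [-0.128   0.0035]
top 0.041 [-0.1258  0.0032]
top [ 317  248   59   59 2763]
((345.9775085449219, 276.9545593261719), (58.44269943237305, 59.801937103271484), 144.2939910888672)
mat [ 0.4337 -0.2897]
scene [ 169  187   54   46 1909]
((195.752685546875, 209.77699279785156), (44.295284271240234, 54.4210090637207), 72.97412109375)
mat [ 0.4396 -0.2908]
```

```bash
cat >> h.py <<'E'
YAW=-.086;O=np.array([.622,-.034,.1]);RT=tinR(YAW)
def tp(x,y,z): return RT.apply([x,y,z])+O
E
python3 - <<'E'
from h import *
delta(tp(-.128,0,.103),knobR(YAW))
E
```

```text
now [ 0.4037 -0.0343  0.3526] x-axis [-0.987  0.161 -0.   ] z [ 0. -0. -1.]
shift tool [-0.0534  0.0232  0.2274] world [ 0.0565  0.0143 -0.2274] turn tool [-0.0199 -0.5231 -0.0734] shift in target frame [0.066  0.0191 0.2245]
```

Request:
drive_tool:
  moves:
    - [[0, 0, 0, -0.005, -0.131, -0.018, 0.6], [0, 0, 0, -0.005, -0.131, -0.018, 0.6], [0, 0, 0, -0.005, -0.131, -0.018, 0.6], [0, 0, 0, -0.005, -0.131, -0.018, 0.6], [0.033, 0.01, 0.02, 0, 0, 0, 0.6], [0.033, 0.009, 0.02, 0, 0, 0, 0.6], [0, 0, 0.045, 0, 0, 0, 0.6], [0, 0, 0.045, 0, 0, 0, 0.6], [0, 0, 0.045, 0, 0, 0, 0.6], [0, 0, 0.045, 0, 0, 0, 0.6]]

```text
time: 5.5
ee_pos: [0.447, -0.0349, 0.1514]
eef_rot: [0.06, 0.985, -0.017, 0.163]
ft_force: [0.8, -0.1, 0.3]
width: 0.0524
grip_force: 0.0
```

Run:
```python
from h import *
delta(tp(-.128,0,.023),knobR(YAW)); s=r.read_state();print(s["joint_positions"].round(2))
im=r.camera("wrist")
print(r.place_of("wrist","bolt_knob")[:2])
for p in ([-.128,0,.037],[-.128,0,.049]): print(proj("wrist",tp(*p)).round(1))
print("grasp pt",[proj("wrist",pose()[1].apply([0,0,z])+pose()[0]).round() for z in(0,.06)])
cv2.imwrite("pics/w2.png",im[:,:,::-1])
```

```text
now [ 0.447  -0.0349  0.1514] x-axis [-0.939  0.112 -0.324] z [ 0.32  -0.054 -0.946]
shift tool [-0.0177  0.0193  0.1067] world [ 0.0531  0.0114 -0.0955] turn tool [-0.0288 -0.1938 -0.0281] shift in target frame [0.0028 0.0159 0.1086]
[ 0.11 -0.24 -0.18  2.25  0.04  0.8   1.36]
[{'at': [300.8, 231.6], 'conf': 0.92}]
[[301.2 234.2]]
[[301.8 236.1]]
grasp pt [array([[280., 253.]]), array([[280., 223.]])]
```

View pics/w2.png

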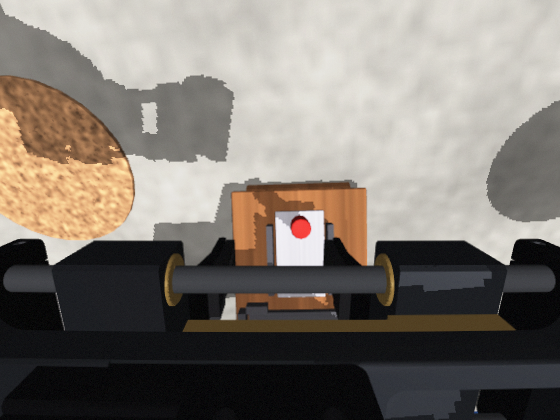

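The knob, at (300,229), matches the prediction. The tilt has reached only about 19°, so I'll turn the rest of the way and shift sideways.

Request:
drive_tool:
  moves:
    - [[0, 0, 0, -0.01, -0.065, -0.01, 0.6], [0, 0, 0, -0.01, -0.065, -0.01, 0.6], [0, 0, 0, -0.01, -0.065, -0.01, 0.6], [0.001, 0.008, 0.014, 0, 0, 0, 0.6], [0.002, 0.008, 0.014, 0, 0, 0, 0.6], [0, 0, 0, 0, 0, 0, 0.6]]

```text
time: 6.2
ee_pos: [0.4594, -0.0197, 0.1275]
eef_rot: [0.04, 0.965, -0.011, 0.259]
ft_force: [-0.5, -0.2, 0.6]
width: 0.0518
grip_force: 0.0
```

Run:
```python
from h import *
delta(tp(-.128,0,.023),knobR(YAW)); s=r.read_state();print(s["joint_positions"].round(2))
im=r.camera("wrist")
print(r.place_of("wrist","bolt_knob")[:2])
for p in ([-.128,0,.037],[-.128,0,.049]): print(proj("wrist",tp(*p)).round(1))
px=r.place_of("wrist","bolt_knob")[0]["at"]
o=least_squares(lambda k:(proj("wrist",tp(k[0],k[1],.037))[0]-px),[-.13,0]);print(o.x.round(4))
```

```text
now [ 0.4594 -0.0197  0.1275] x-axis [-0.863  0.071 -0.5  ] z [ 0.498 -0.042 -0.866]
shift tool [ 0.0004 -0.0004  0.0824] world [ 0.0407 -0.0038 -0.0716] turn tool [ 0.0011 -0.0001  0.0032] shift in target frame [ 0.0004 -0.0003  0.0824]
[ 0.2  -0.3  -0.3   2.41  0.02  0.5   1.37]
[{'at': [279.9, 221.6], 'conf': 0.7}]
[[280.2 218.3]]
[[280.3 222.7]]
[-0.125  -0.0003]
```

Request:
drive_tool:
  moves:
    - [[0, 0, 0.02, 0, 0, 0, 0.6], [-0.001, 0, 0.02, 0, 0, 0, 0.6], [-0.001, 0, 0.02, 0, 0, 0, 0.6], [0, 0, 0.02, 0, 0, 0, 0.6], [0, 0, 0, 0, 0, 0, 0.1], [0, 0, 0, 0, 0, 0, 0], [0, 0, 0, 0, 0, 0, 0], [0, 0, 0, 0, 0, 0, 0], [0, 0, 0, 0, 0, 0, 0]]
  squeeze: 15

```text
time: 7.25
ee_pos: [0.501, -0.0236, 0.0594]
eef_rot: [0.039, 0.965, -0.011, 0.259]
ft_force: [0.2, -0.6, -1.1]
width: 0.0204
grip_force: 0.0
```

Run:
```python
from h import *
s=r.read_state();print(RT.inv().apply(s["ee_pos"]-O).round(4),s["width"],s["grip_force"],s["ft_force"].round(1),s["joint_positions"].round(2))
```

```text
[-0.1254 -0.      0.0255] 0.020441284187962466 0.0 [ 0.2 -0.6 -1.1] [ 0.3  -0.05 -0.4   2.39  0.27  0.29  1.14]
```

Request:
drive_tool:
  moves:
    - [[0, 0, 0, 0, 0, 0, 0], [0, 0, 0, 0, 0, 0, 0], [0, 0, 0, 0, 0, 0, 0], [-0.004, 0, 0, 0, 0, 0, 0], [-0.005, 0, 0, 0, 0, 0, 0], [-0.005, 0, 0, 0, 0, 0, 0], [-0.005, 0, 0, 0, 0, 0, 0], [-0.003, 0, 0, 0, 0, 0, 0], [0, 0, 0, 0, 0, 0, 0]]

```text
time: 8.15
ee_pos: [0.5202, -0.0247, 0.0702]
eef_rot: [0.039, 0.965, -0.011, 0.259]
ft_force: [-5.1, 2.6, 9.1]
width: 0.0176
grip_force: 15.0
```

Run:
```python
from h import *
s=r.read_state();print(RT.inv().apply(s["ee_pos"]-O).round(4),s["width"],s["grip_force"],RT.inv().apply(s["ft_force"]).round(1))
```

```text
[-0.1034  0.0005  0.0253] 0.01764445385105106 15.000255005434155 [-0.   2.1 10.5]
```

Request:
drive_tool:
  moves:
    - [[-0.002, 0, 0, 0, 0, 0, 0], [-0.002, 0, 0, 0, 0, 0, 0], [-0.002, 0, 0, 0, 0, 0, 0], [0, 0, 0, 0, 0, 0, 0]]

```text
time: 8.55
ee_pos: [0.5251, -0.0252, 0.073]
eef_rot: [0.039, 0.965, -0.011, 0.259]
ft_force: [-6.7, 3.0, 10.5]
width: 0.0173
grip_force: 15.0
```

Run:
```python
from h import *
s=r.read_state();print(RT.inv().apply(s["ee_pos"]-O).round(4),s["width"],s["grip_force"],RT.inv().apply(s["ft_force"]).round(1))
```

```text
[-0.0978  0.0005  0.0252] 0.017328284902270064 15.000406166072935 [-0.8  2.4 12.5]
```

Run:
```python
from h import *
im=r.camera("wrist")
for q in ("bolt_knob","lid"): print(q,r.place_of("wrist",q)[:2])
for p in ([-.1,0,.037],[-.1,0,.049],[-.028,0,.051]): print(proj("wrist",tp(*p)).round(1))
a=cv2.resize(im[150:290,180:380],(800,560),interpolation=cv2.INTER_CUBIC)
cv2.imwrite("pics/w3.png",a[:,:,::-1])
```

```text
bolt_knob [{'at': [280.9, 259.3], 'conf': 0.84}, {'at': [134.9, 316.5], 'conf': 0.22}]
lid []
[[279.  258.1]]
[[279.1 267.9]]
[[278.6 383.9]]
```

View pics/w3.png

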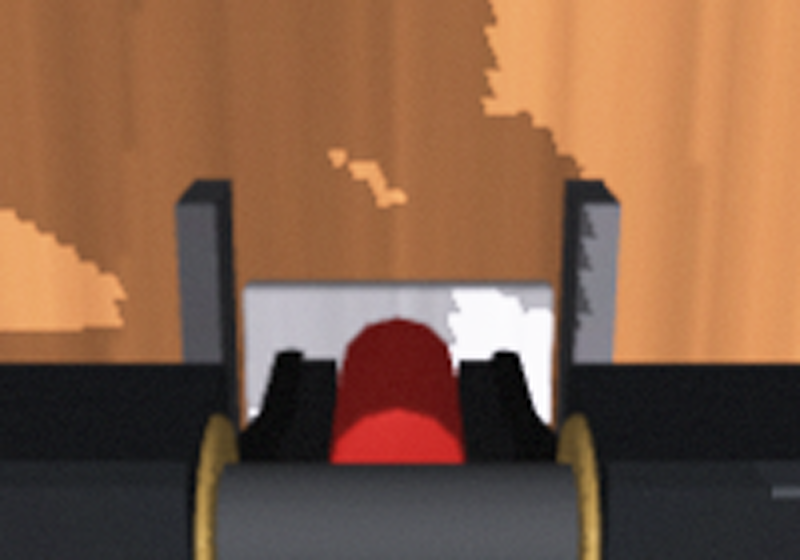

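The knob is held between the fingers and the bolt lies between its rails, with the knob near where home should be. I'll push further to confirm the hard stop.

Request:
drive_tool:
  moves:
    - [[-0.002, 0, 0, 0, 0, 0, 0], [-0.002, 0, 0, 0, 0, 0, 0], [-0.002, 0, 0, 0, 0, 0, 0], [0, 0, 0, 0, 0, 0, 0]]
  squeeze: 25

```text
time: 9.1
ee_pos: [0.528, -0.0254, 0.0744]
eef_rot: [0.039, 0.966, -0.011, 0.256]
ft_force: [-21.5, 5.5, 17.0]
width: 0.0173
grip_force: 25.0
```

Run:
```python
from h import *
s=r.read_state();print(RT.inv().apply(s["ee_pos"]-O).round(4),s["width"],s["grip_force"],RT.inv().apply(s["ft_force"]).round(1))
r.camera("wrist")
px=r.place_of("wrist","bolt_knob")[0]["at"]
o=least_squares(lambda k:(proj("wrist",tp(k[0],k[1],.037))[0]-px),[-.13,0]);print(px,o.x.round(4))
```

```text
[-0.0945  0.0005  0.025 ] 0.01725924199174264 25.002083382569253 [-10.5   3.6  25.6]
[276.7, 260.6] [-0.0953 -0.0013]
```

Request:
drive_tool:
  moves:
    - [[0, 0, 0, 0, 0, 0, 0.5], [0, 0, 0, 0, 0, 0, 0.5], [0, 0, 0, 0, 0, 0, 0.5], [0, 0, 0, 0, 0, 0, 0.5], [0.003, 0, -0.03, 0, 0, 0, 0.6], [0.002, 0, -0.035, 0, 0, 0, 0.6], [0, 0, -0.035, 0, 0, 0, 0.8], [0, 0, -0.04, 0, 0, 0, 1], [0, 0, 0, 0, 0, 0, 1]]

```text
time: 10.1
ee_pos: [0.457, -0.0196, 0.1998]
eef_rot: [0.039, 0.964, -0.011, 0.263]
ft_force: [0.9, -0.5, -0.8]
width: 0.0684
grip_force: 0.0
```

Run:
```python
from h import *
s=r.read_state();print(RT.inv().apply(s["ee_pos"]-O).round(4),s["width"],RT.inv().apply(s["ft_force"]).round(1),s["joint_positions"].round(2))
im=r.camera("wrist")
px=r.place_of("wrist","bolt_knob")[0]["at"]
o=least_squares(lambda k:(proj("wrist",tp(k[0],k[1],.037))[0]-px),[-.13,0]);print(px,o.x.round(4))
L=r.place_of("wrist","lid");print(L[:1],proj("wrist",tp(0,0,.051)))
cv2.imwrite("pics/w4.png",im[:,:,::-1])
```

```text
[-0.0935  0.0002  0.1692] 0.06841566600199706 [ 0.4 -0.4 -1.2] [ 0.26 -0.42 -0.31  2.32 -0.08  0.69  1.47]
[278.4, 199.9] [-0.0983 -0.001 ]
[{'at': [280.5, 291.1], 'conf': 0.87}] [[279.05085847 295.70313845]]
```

View pics/w4.png

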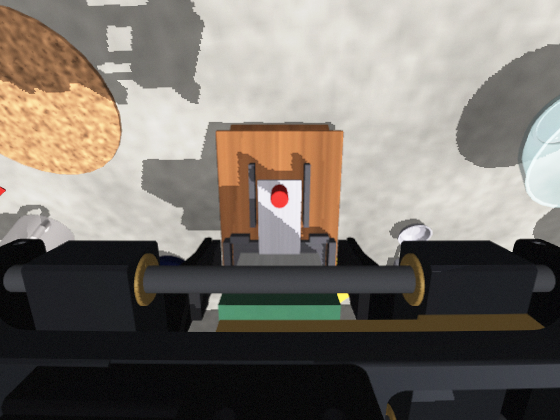

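The knob at (279,197) has stayed up near the tin, and the bolt's tip is under the tin's front edge, so the bolt is home. Next I'll move over the lid and turn 90°.

Request:
drive_tool:
  moves:
    - [[0, 0, -0.03, 0, 0, 0, 1], [-0.03, 0, 0, 0, 0, 0.14, 1], [-0.032, 0.004, 0, 0, 0, 0.14, 1], [-0.032, 0.01, 0, 0, 0, 0.14, 1], [0, 0, 0, 0, 0, 0.145, 1], [0, 0, 0, 0, 0, 0.145, 1], [0, 0, 0, 0, 0, 0.145, 1], [0, 0, 0, 0, 0, 0.145, 1], [0, 0, 0, 0, 0, 0.145, 1], [0, 0, 0, 0, 0, 0.145, 1]]

```text
time: 11.25
ee_pos: [0.5238, -0.0251, 0.2659]
eef_rot: [0.614, 0.746, 0.147, 0.211]
ft_force: [-0.6, 0.2, 0.7]
width: 0.0872
grip_force: 0.0
```

```bash
cat >> h.py <<'E'
def lidR(yaw): return knobR(yaw)*R.from_euler('z',np.pi/2)
E
python3 - <<'E'
from h import *
s=r.read_state();print(RT.inv().apply(s["ee_pos"]-O).round(4),s["joint_positions"].round(2))
delta(tp(.002,0,.18),lidR(YAW))
E
```

```text
[-0.0025  0.0004  0.193 ] [ 0.56 -0.3  -0.54  2.08 -0.16  0.8   0.28]
now [ 0.5238 -0.0251  0.2659] x-axis [-0.156  0.979 -0.134] z [ 0.495 -0.04  -0.868]
shift tool [-0.0017  0.0042  0.013 ] world [ 0.0103 -0.0013 -0.009 ] turn tool [-0.0032 -0.003   0.278 ] shift in target frame [-0.0004  0.0045  0.013 ]
```

Request:
drive_tool:
  moves:
    - [[0, 0, 0, 0, 0, 0.139, 1], [0, 0, 0, 0, 0, 0.139, 1], [0, 0.0045, 0, 0, 0, 0, 1], [0, 0, 0, 0, 0, 0, 1]]

```text
time: 11.65
ee_pos: [0.5282, -0.0256, 0.2695]
eef_rot: [0.708, 0.657, 0.174, 0.19]
ft_force: [-0.8, -0.2, 0.3]
width: 0.0872
grip_force: 0.0
```

Run:
```python
from h import *
s=r.read_state();print(RT.inv().apply(s["ee_pos"]-O).round(4),s["joint_positions"].round(2))
delta(tp(.002,0,.18),lidR(YAW))
im=r.camera("wrist");print(r.place_of("wrist","lid")[:1],proj("wrist",tp(0,0,.051)))
for k in((-.028,.05,.121),(.028,.05,.121),(.028,-.05,.121),(-.028,-.05,.121)):
    p=proj("wrist",tp(*k))[0];print(k,p.round(1));cv2.circle(im,tuple(int(v) for v in p),3,(255,0,255),1)
cv2.imwrite("pics/w5.png",cv2.resize(im[140:420,80:480],(800,560))[:,:,::-1])
```

```text
[0.0032 0.0003 0.1939] [ 0.62 -0.3  -0.59  2.06 -0.18  0.81  0.03]
now [ 0.5282 -0.0256  0.2695] x-axis [ 0.076  0.997 -0.003] z [ 0.497 -0.041 -0.867]
shift tool [-0.0003 -0.0012  0.0139] world [ 0.0059 -0.0008 -0.0126] turn tool [-0.0016 -0.002   0.0101] shift in target frame [-0.0003 -0.0012  0.0139]
[{'at': [276.4, 197.7], 'conf': 0.81}] [[275.68614839 199.99597559]]
(-0.028, 0.05, 0.121) [239.4 157.9]
(0.028, 0.05, 0.121) [310.5 158.6]
(0.028, -0.05, 0.121) [306.3 274. ]
(-0.028, -0.05, 0.121) [242.3 273.4]
```

View pics/w5.png

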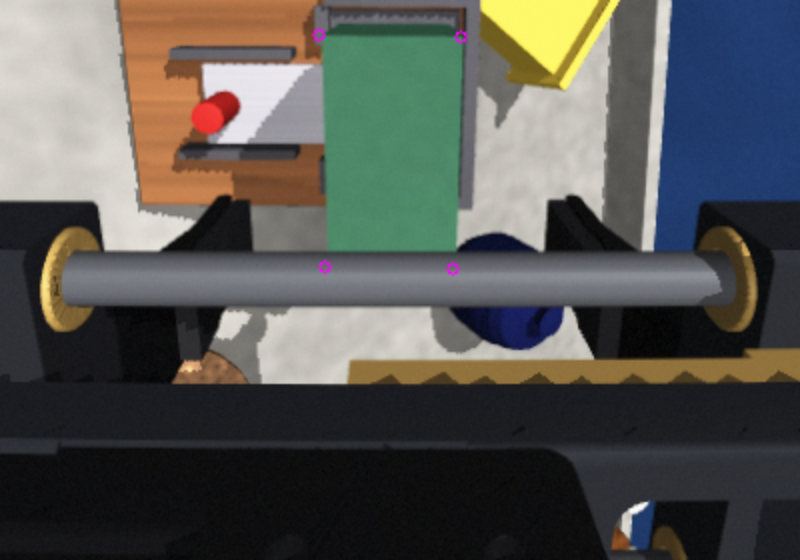

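The lid's edges agree with the prediction, about 1.5 mm off towards +x. Now down along the axis and grip.

Request:
drive_tool:
  moves:
    - [[0, -0.001, 0.03, 0, 0, 0.01, 1], [0, -0.001, 0.03, 0, 0, 0, 1], [0, 0, 0.03, 0, 0, 0, 1], [0, 0, 0.024, 0, 0, 0, 1], [0, 0, 0, 0, 0, 0, 0.5], [0, 0, 0, 0, 0, 0, 0.5], [0, 0, 0, 0, 0, 0, 0.5], [0, 0, 0, 0, 0, 0, 0.5], [0, 0, 0, 0, 0, 0, 0.5]]
  squeeze: 15

```text
time: 12.65
ee_pos: [0.5827, -0.03, 0.1714]
eef_rot: [0.712, 0.652, 0.176, 0.19]
ft_force: [-3.3, 0.2, 0.1]
width: 0.0559
grip_force: 15.0
```

Run:
```python
from h import *
s=r.read_state();print(RT.inv().apply(s["ee_pos"]-O).round(4),s["width"],s["grip_force"],RT.inv().apply(s["ft_force"]).round(1))
delta(tp(.0015,0,.08),lidR(YAW))
```

```text
[0.0015 0.0006 0.0816] 0.05591773164226132 14.986484020482749 [-2.8 -0.1  1.7]
now [ 0.5827 -0.03    0.1714] x-axis [0.088 0.996 0.002] z [ 0.499 -0.042 -0.866]
shift tool [-0.0006  0.      0.0016] world [ 0.0008 -0.0007 -0.0014] turn tool [ 0.0005 -0.0007 -0.0026] shift in target frame [-0.0006  0.      0.0016]
```

Request:
drive_tool:
  moves:
    - [[0, 0, 0, 0, 0, 0, 0.3], [0, 0, 0, 0, 0, 0, 0.3], [0, 0, -0.004, 0, 0, 0, 0.3], [0, 0, -0.006, 0, 0, 0, 0.3], [0, 0, -0.006, 0, 0, 0, 0.3], [0, 0, 0, 0, 0, 0, 0.3]]
  squeeze: 40

```text
time: 13.25
ee_pos: [0.5748, -0.0293, 0.1853]
eef_rot: [0.713, 0.652, 0.176, 0.19]
ft_force: [1.3, -0.0, -3.9]
width: 0.0555
grip_force: 40.0
```

Run:
```python
from h import *
s=r.read_state();print(RT.inv().apply(s["ee_pos"]-O).round(4),s["width"],s["grip_force"],RT.inv().apply(s["ft_force"]).round(1))
r.camera("wrist");r.camera("top")
px=r.place_of("wrist","bolt_knob");print(px[:1],proj("wrist",tp(-.1,0,.037)))
print(r.place_of("wrist","lid")[:1],proj("wrist",tp(0,0,.067)))
```

```text
[0.0016 0.0006 0.0976] 0.05548943179475889 39.98083161190152 [-0.8  0.1 -4. ]
[{'at': [154.3, 223.2], 'conf': 0.62}] [[149.016237   224.33439381]]
[] [[274.81406383 237.28191974]]
```

Request:
drive_tool:
  moves:
    - [[0, 0, -0.007, 0, 0, 0, 0.3], [0, 0, -0.007, 0, 0, 0, 0.3], [0, 0, -0.007, 0, 0, 0, 0.3], [0, 0, -0.007, 0, 0, 0, 0.3], [0, 0, -0.007, 0, 0, 0, 0.3], [0, 0, -0.007, 0, 0, 0, 0.3], [0, 0, -0.007, 0, 0, 0, 0.3], [0, 0, -0.007, 0, 0, 0, 0.3], [0, 0, -0.007, 0, 0, 0, 0.3], [0, 0, -0.007, 0, 0, 0, 0.3]]

```text
time: 14.45
ee_pos: [0.5401, -0.0262, 0.2464]
eef_rot: [0.712, 0.652, 0.176, 0.19]
ft_force: [0.3, -0.3, -1.0]
width: 0.0555
grip_force: 40.0
```

Request:
drive_tool:
  moves:
    - [[0, 0, -0.01, 0, 0, 0, 0.3], [0, 0, -0.015, 0, 0, 0, 0.3], [0, 0, -0.02, 0, 0, 0, 0.3], [0, 0, -0.03, 0, 0, 0, 0.3], [0, 0, -0.03, 0, 0, 0, 0.3], [0, 0, 0, 0, 0, 0, 0.3]]

```text
time: 15.05
ee_pos: [0.4879, -0.0216, 0.3409]
eef_rot: [0.712, 0.652, 0.177, 0.193]
ft_force: [0.5, 0.1, -0.7]
width: 0.0553
grip_force: 40.0
```

Run:
```python
from h import *
s=r.read_state();print(RT.inv().apply(s["ee_pos"]-O).round(4),s["width"],s["grip_force"],s["ft_force"].round(1),s["joint_positions"].round(2))
im=r.camera("scene");cv2.imwrite("pics/s6.png",cv2.resize(im[110:300,150:430],(784,532))[:,:,::-1])
down=R.from_euler('z',YAW)*R.from_euler('y',0)*R.from_matrix(np.array([[-1,0,0],[0,1,0],[0,0,-1.]]))*R.from_euler('z',np.pi/2)
delta(np.array([.437,-.290,.2]),down)
```

```text
[0.0038 0.0008 0.2759] 0.055291667806261775 39.9792165029794 [ 0.5  0.1 -0.7] [ 0.62 -0.44 -0.51  2.01 -0.25  0.99  0.08]
now [ 0.4879 -0.0218  0.3386] x-axis [0.088 0.996 0.002] z [ 0.502 -0.042 -0.864]
shift tool [-0.2719 -0.093   0.1056] world [-0.0509 -0.2682 -0.1386] turn tool [ 0.5276 -0.0015 -0.0023] shift in target frame [-0.2716 -0.0277  0.1386]
```

View pics/s6.png

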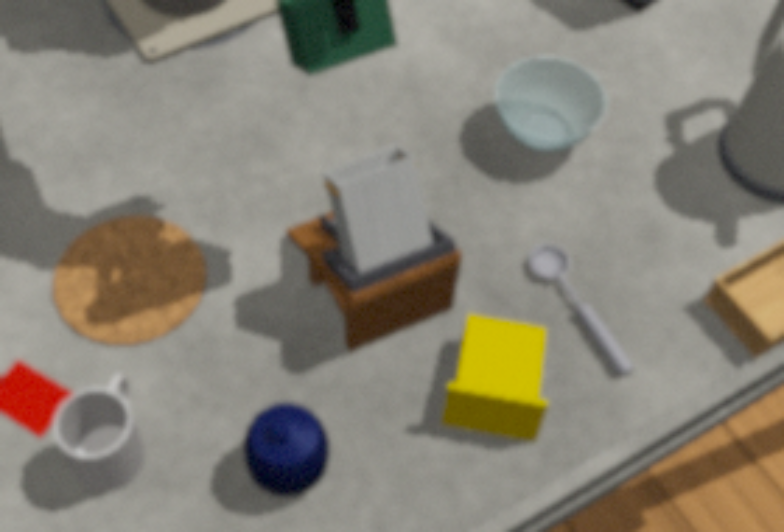

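The scene view shows the lid off in the gripper at the top (340,30), the tin still seated at (385,220), and the bystanders unmoved. I'll level the lid and carry it over the mat at (130,280).

Request:
drive_tool:
  moves:
    - [[0, 0, 0, 0.132, 0, 0, 0.3], [0, 0, 0, 0.132, 0, 0, 0.3], [0, 0, 0, 0.132, 0, 0, 0.3], [0, 0, 0, 0.132, 0, 0, 0.3], [-0.03, -0.003, 0, 0, 0, 0, 0.3], [-0.04, -0.004, 0, 0, 0, 0, 0.3], [-0.045, -0.005, 0, 0, 0, 0, 0.3], [-0.045, -0.005, 0, 0, 0, 0, 0.3], [-0.045, -0.005, 0, 0, 0, 0, 0.3], [-0.04, -0.004, 0, 0, 0, 0, 0.3]]

```text
time: 16.1
ee_pos: [0.4393, -0.266, 0.3344]
eef_rot: [0.738, 0.675, -0.001, -0.003]
ft_force: [0.7, -0.1, -0.4]
width: 0.0556
grip_force: 40.0
```

Request:
drive_tool:
  moves:
    - [[-0.027, -0.002, 0, 0, 0, 0, 0.3], [0, 0, 0.04, 0, 0, 0, 0.3], [0, 0, 0.04, 0, 0, 0, 0.3], [0, 0, 0.04, 0, 0, 0, 0.3], [0, 0, 0.01, 0, 0, 0, 0.3], [0, 0, 0, 0, 0, 0, 0.3], [0, 0, 0, 0, 0, 0, 0.3]]

```text
time: 16.8
ee_pos: [0.4362, -0.2903, 0.2071]
eef_rot: [0.737, 0.675, -0.0, -0.002]
ft_force: [0.9, -0.2, -0.2]
width: 0.0556
grip_force: 40.0
```

Run:
```python
from h import *
s=r.read_state();print(s["width"],s["grip_force"],s["ft_force"].round(1),s["joint_positions"].round(2))
im=r.camera("wrist");cv2.imwrite("pics/w7.png",im[:,:,::-1])
m=r.place_of("wrist","mat");l=r.place_of("wrist","lid");print(m[:1],l[:1])
print(proj("wrist",[.437,-.290,0]),proj("wrist",pose()[0]-[0,0,.0306]))
if m: print("mat",least_squares(lambda k:(proj("wrist",[k[0],k[1],0])[0]-m[0]["at"]),[.437,-.29]).x.round(4))
down=R.from_euler('z',YAW)*R.from_matrix(np.array([[-1,0,0],[0,1,0],[0,0,-1.]]))*R.from_euler('z',np.pi/2)
delta(np.array([.437,-.290,.037]),down)
r.camera("top");print([ (d["at"],d["conf"]) for d in r.place_of("top","bolt_knob")][:1],proj("top",tp(-.1,0,.037)),proj("top",tp(-.098,0,.037)))
```

```text
0.05556674762866283 39.97915478423238 [ 0.9 -0.2 -0.2] [ 0.91  0.15 -0.45  1.73  0.07  1.28  0.36]
[] [{'at': [282.1, 235.8], 'conf': 0.75}]
[[279.46027175 187.67174914]] [[278.17563901 235.85462563]]
now [ 0.4362 -0.2905  0.2072] x-axis [0.088 0.996 0.001] z [-0.002  0.002 -1.   ]
shift tool [0.0003 0.0011 0.1702] world [ 0.0008  0.0005 -0.1702] turn tool [-0.0021 -0.0014 -0.002 ] shift in target frame [0.0005 0.0007 0.1702]
[([263.3, 250.2], 0.75)] [[262.08657373 248.79152949]] [[262.12721953 248.20822684]]
```

View pics/w7.png

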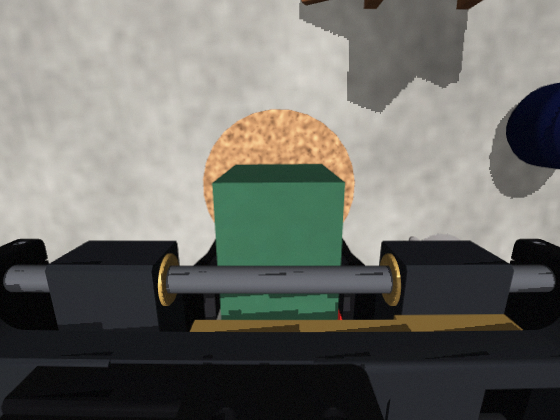

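The mat is seen centred at about (279,184) and predicted at (279,188), so the lid is well placed over it. Going down, slower near the end.

Request:
drive_tool:
  moves:
    - [[0, 0.001, 0.03, 0, 0, 0, 0.3], [0, 0, 0.035, 0, 0, 0, 0.3], [0, 0, 0.035, 0, 0, 0, 0.3], [0, 0, 0.03, 0, 0, 0, 0.3], [0, 0, 0.02, 0, 0, 0, 0.3], [0, 0, 0.01, 0, 0, 0, 0.3], [0, 0, 0.003, 0, 0, 0, 0.3], [0, 0, 0, 0, 0, 0, 0.3], [0, 0, 0, 0, 0, 0, 0.3]]

```text
time: 17.95
ee_pos: [0.4363, -0.29, 0.0436]
eef_rot: [0.738, 0.675, -0.0, -0.002]
ft_force: [0.8, 0.3, -1.6]
width: 0.0558
grip_force: 40.0
```

Request:
drive_tool:
  moves:
    - [[0, 0, 0.002, 0, 0, 0, 0.3], [0, 0, 0.002, 0, 0, 0, 0.3], [0, 0, 0, 0, 0, 0, 0.3]]

```text
time: 18.25
ee_pos: [0.4355, -0.2896, 0.0384]
eef_rot: [0.738, 0.675, -0.001, -0.003]
ft_force: [-0.3, -0.8, -1.5]
width: 0.0554
grip_force: 40.0
```

Request:
drive_tool:
  moves:
    - [[0, 0, 0.001, 0, 0, 0, 0.3], [0, 0, 0.001, 0, 0, 0, 0.3], [0, 0, 0, 0, 0, 0, 0.3], [0, 0, 0, 0, 0, 0, 0.3]]

```text
time: 18.65
ee_pos: [0.4357, -0.2895, 0.0371]
eef_rot: [0.737, 0.675, -0.001, -0.003]
ft_force: [-3.0, 2.4, 9.8]
width: 0.0555
grip_force: 40.0
```

Contact with the mat, about 10 N. Releasing with a soft grip, then rising straight up.

Request:
drive_tool:
  moves:
    - [[0, 0, -0.0005, 0, 0, 0, 0.3], [0, 0, 0, 0, 0, 0, 0.3], [0, 0, 0, 0, 0, 0, 1], [0, 0, 0, 0, 0, 0, 1], [0, 0, 0, 0, 0, 0, 1], [0, 0, 0, 0, 0, 0, 1], [0, 0, 0, 0, 0, 0, 1], [0, 0, -0.01, 0, 0, 0, 1], [0, 0, -0.02, 0, 0, 0, 1], [0, 0, -0.03, 0, 0, 0, 1]]
  squeeze: 8

```text
time: 19.65
ee_pos: [0.435, -0.2892, 0.097]
eef_rot: [0.737, 0.675, -0.001, -0.004]
ft_force: [0.6, 0.4, 0.3]
width: 0.0871
grip_force: 0.0
```

Request:
drive_tool:
  moves:
    - [[0, 0, -0.04, 0, 0, 0, 1], [0, 0, -0.045, 0, 0, 0, 1], [0, 0, -0.045, 0, 0, 0, 1], [0, 0, -0.045, 0, 0, 0, 1], [0, 0, -0.04, 0, 0, 0, 1], [0, 0, 0, 0, 0, 0, 1], [0, 0, 0, 0, 0, 0, 1]]

```text
time: 20.35
ee_pos: [0.437, -0.2904, 0.313]
eef_rot: [0.737, 0.675, -0.0, -0.002]
ft_force: [-0.5, -0.1, -1.9]
width: 0.0871
grip_force: 0.0
```

Run:
```python
from h import *
s=r.read_state();print(s["ft_force"].round(1),s["width"])
A=[r.camera(c) for c in("wrist","top")]
for c in("wrist","top"):
    for q in("lid","mat","bolt_knob"): print(c,q,[(np.round(d["at"],1).tolist(),round(d["conf"],2)) for d in r.place_of(c,q)][:1])
print(proj("top",[.437,-.29,.006]),proj("wrist",[.437,-.29,.006]))
cv2.imwrite("pics/f.png",np.hstack([cv2.resize(A[0][60:380,60:480],(420,320)),cv2.resize(A[1][150:310,220:400],(360,320))])[:,:,::-1])
```

```text
[-0.5 -0.1 -1.9] 0.08707482081075159
wrist lid [([280.0, 172.9], 0.69)]
wrist mat []
wrist bolt_knob []
top lid [([342.2, 280.7], 0.69)]
top mat [([344.0, 274.5], 0.56)]
top bolt_knob [([263.8, 252.1], 0.6)]
[[346.06509816 275.90656949]] [[279.97492388 176.67529985]]
```

View pics/f.png

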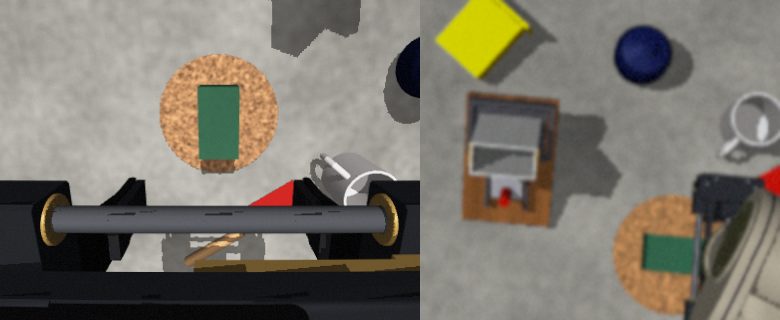

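The lid is upright on the mat's middle. I'll check the bolt by comparing the red knob's blob before and after in the top view.

Run:
```python
from h import *
def red(im):
    a=im.astype(int);m=((a[...,0]>110)&(a[...,1]<70)&(a[...,2]<70));m[:,:240]=0;m[:,290:]=0
    y,x=np.nonzero(m);return x.mean(),y.mean(),len(x)
a=red(cv2.imread("pics/top0.png")[:,:,::-1]);b=red(r.camera("top"));print(a,b)
for h in(.037,.045):
  k=[least_squares(lambda k:(proj("top",tp(k[0],k[1],h))[0]-u[:2]),[-.12,0]).x.round(4) for u in(a,b)];print(h,k,k[1]-k[0])
```

```text
(np.float64(260.225), np.float64(257.2), 40) (np.float64(260.15909090909093), np.float64(249.1818181818182), 44)
0.037 [array([-0.1295,  0.0039]), array([-0.102 ,  0.0058])] [0.0275 0.0019]
0.045 [array([-0.1251,  0.0034]), array([-0.0977,  0.0052])] [0.0274 0.0018]
```

```bash
python3 -c "
from bench import r
print(r.close_job())"
```

```text
the job is handed in; nothing more can be done
None
```

I handed in the job with no verdict returned. The bolt was pushed to its hard stop (camera checks put it within about 3 mm of home), and the lid came off along the tin's axis. The lid now stands open side down in the middle of the mat, the tin stayed in its stand, and the last pictures show no bystander moved.

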